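Uncouple the drive arm of the pump test rig and hold it up

ROBOT

A 6-joint arm with a two-finger parallel gripper is mounted at the origin on the work surface. World frame = base frame: x ahead of the robot, y to its left, z up, the work surface at z = 0. Lengths are in mm, angles in rad, forces in N, time in s.
With the tool pointing down it reaches from about 350 to 975 mm from the base axis. Payload 7.1 kg.
Tool frame: the origin (TCP) lies midway between the tips of the shut fingers; the grasp point (between the pads) lies 19 mm behind it (ctrl.grip_point_offset is the distance from the TCP to the grasp point, in mm); z points along the fingers, y is the line along which they close (so a half turn about z gives the same grasp; the last joint's range is limited). The gripper opens to 88 mm and grips with 3 to 60 N. Pads are 20 mm wide; open, the fingers measure 115 mm over their backs; the gripper's body (75 mm by 178 mm) begins 61 mm behind the grasp point.
Start: joints at [1.264, 0.423, 1.63, -0, 1.089, -0.019], TCP at [177.37, 599.287, 222.675] pointing down, gripper open.
Joint ranges: [-3, 3], [-0.9, 2.11], [0.09, 2.58], [-1.31, 4.45], [0.11, 2.69], [-2.54, 2.54]. Speed limits (rad/s): [2.39, 2.39, 3.01, 3.14, 3.14, 3.14].

INTERFACE

Orientations are given as a rotation vector (axis times angle).
In Python, from workcell import get_obs, optics, close_job, spotter, ctrl gives the robot as it stands. The module is installed in compiled form; this text tells all that it offers.
- The arm moves only by the tool move_arm, never from a script. Its argument "rows" is a list of rows, each a list of 5 numbers: the shift along the tool's x, y, z in cm, then the turn about the tool's z in degrees, then the opening in per cent of the stroke, from 0 (shut) to 100 (fully open). A call has 1 to 10 rows; each row shifts and turns the commanded pose from where the row before left it, along the tool's axes as they then stand; what a row does not reach is not made up. A row lasts 1/8 s, in which the tool goes at most 62.5 mm and 10.7 degrees, less where a joint would pass 70% of its speed; a pose out of reach is approached as far as the arm can. A call with a gripper value outside its range is refused whole. The fingers move at their own pace and stop on an object; the grip force is fixed at half the most. Time passes only in rows, so rows that do not move let the fingers close. It gives the time, the measured TCP pose, the force, the opening and the grip force at its end, in the units of the state.
- get_obs(): the state, without advancing time (a new reading comes with each control period).
- optics.get_image(name): name is "side" or "top"; returns the picture (384x512x3 uint8, blue, green, red); there is no depth.
- optics.calibration(name): a dict with "camera_matrix" (3x3 intrinsics, pixels), "distortion" ([k1, k2, p1, p2, k3] as OpenCV has them; the pictures are not rectified), "xyz" and "orientation" of the camera in the world. Camera axes: x right, y down, z forward; pixel columns grow to the right and rows downward; lengths in mm; the calibration is good to about 2 mm. A picture is of the moment at which its call begins. calibration takes no time and is no camera call.
- close_job(): hands the job in; it is judged then, once.
Trained networks look in the newest picture that a camera, given by its name, has taken for a name from the list of things; names that differ only in an ending like _2 or _b are one class to them, and where a whole thing is asked for, a point or a joint stands for the part that bears it (a point fixed in the world has none). Each returns a list of dicts, best first, with "conf" (0 to 1); they miss things now and then, are a little off and sometimes report something else, mostly with a low value. They report only what shows in the picture. A call takes as long as a camera call.
- spotter.find_in(camera, label): "point" ([column, row] in pixels, amid what is visible of it).
- spotter.regions_of(camera, label): "region" (384x512 bool, what is visible of it) and "point" ([column, row] in pixels, amid what is visible of it).
The state is a dict: "t": time; "qpos": joint angles; "qvel": joint speeds; "joint_torque": joint torques, N m; "ee_pos": TCP position; "orientation": TCP orientation; "ft_force": force on the tool from outside, world axes, zero at the start; "moment": the same for the moment, N m; "width": finger opening in mm; "grasp_force": force on a finger pad.
Only numpy, scipy, OpenCV 4.12 (cv2) and the standard library are available. Lean on these libraries where they do the work, as an engineer would, in place of code of your own. Each camera call takes 0.05 s, during which the arm holds its last target. There are 200 camera calls.

TASK

On the test rig, first slide the flat steel cover fully home over the open gear well so that nothing can fall in. Then pull the coupler's spring latch sideways, away from the arm, and with it drawn lift the drive arm off its ball until the coupler is raised by at least 50 mm, and finish still holding it up there, without disturbing the loose things lying around.

Things in the scene. Friction and masses are not known exactly. Their poses are not given: they have to be found in the camera images.
- rig: Fixed test rig: grey base plate 340 x 320 mm (x, y), 10 mm thick; origin under its centre on the bench, z up. The drive arm lies along x at y = +50 mm: hinge (axis along y) at x = +110, 84 mm above the bench; ball at x = -60 mm. Gear well: open aluminium box 110 x 80 mm centred at x = -30, y = -85, rim 46 mm above the bench, between rails along x, tops 53 mm above the bench.
- cover_tab (a point): Point in the middle of the black tab of the flat steel sliding cover (114 x 78 x 4 mm, top 50.5 mm above the bench). The upright tab at the cover's middle is 12 mm thick (rig x), 40 mm wide (rig y), from 50.5 to 86.5 mm above the bench; this point is 70.5 mm above the bench. Axes as the rig's.
- cover (a joint): Slide of the cover along rig x, in m: 0 = fully home over the gear well (against a stop), positive = open, moved towards the rig's +x by that much, at most 0.09. Friction of about 1.5 N; stays where it is left.
- latch_handle (a point): Centre of the black upright handle of the spring latch at the coupler: a paddle 26 (rig x) x 14 (rig y) x 40 mm tall, 96 to 136 mm above the bench while the arm is down, beside the ball, 47 mm to the +y side of the arm's centreline (latch home). Nothing else within 70 mm of it rises above 92 mm. Axes as the rig's; they turn with the arm.
- latch (a joint): Slide of the latch in the coupler along rig y, in m: 0 = home, its plate under the ball's collar so the arm cannot rise; positive = pulled to rig +y, away from the arm. From 0.010 on it is clear of the ball; stop at 0.018. A spring pulls it home, 4 N at 0, 9 N at 0.018. The arm carries the latch, so it can be lifted by the drawn latch's handle.
- tongue (a joint): Hinge of the drive arm, in rad: 0 = down, coupler seated on the ball; positive = coupler end raised (positive turn about rig +y), stop at 0.85. Ball and latch handle are 170 mm from the hinge axis along the arm, so 0.30 raises the coupler by 50 mm. About 0.4 kg; it falls back if let go.
- coupler (a point): Centre of the top face of the aluminium coupler housing (46 x 46 mm) at the end of the drive arm, right over the ball; 90 mm above the bench while the arm is down. The arm from here to the hinge is a bar 30 mm wide and 14 mm high.
- bushing: Loose brass ring, 26 mm across, 12 mm high, on the rig's base plate between well and arm: leave alone. Origin under its centre.
- jar: Loose clear jar with white cap, 40 mm across, 58 mm high, at the rig's far corner: leave alone. Origin under its centre.
- weight: Loose steel cylinder, 30 mm across, 34 mm high, at the rig's +x edge: leave alone. Origin under its centre.
- screwdriver: Loose grey-handled screwdriver, 150 mm long, 26 mm high, lying along the rig's -x edge: leave alone. Origin under its middle.
- wrench: Loose steel wrench, 170 mm long, on the bench: leave alone. Origin under its middle.
- hexcore: Loose grey hexagonal bar, 150 mm long, 52 mm across, lying on the bench: leave alone. Origin under its middle.

How it is judged:
By the outcome, as a careful person would: the job done as asked, in the order asked, and still so for the second after the job is handed in, while the arm keeps its last pose, push and grip.
It also fails if it takes over 48 s, if anything falls off the work surface, if the arm or the gripper's body presses on something with over 40 N, if the wrist force passes 120 N, or if a joint passes its speed limit or range.

## Working session

There is one attempt and no reset: what is moved stays moved. The work goes in short steps, Python scripts to look and compute and a tool call to move; the robot and the scene stay as the last step left them, time stands still between calls to the robot, and variables do not carry over. Pictures are saved under pics/ and viewed, at most 10 in all, crops included, and the job is handed in when it is done.

Besides the shell and the picture viewer there is one more tool, called after ">>>" as name(argument=value, ...) on one line, values as JSON. move_arm: Moves the arm, as the interface text tells. Its arguments: {"type":"object","properties":{"rows":{"type":"array","items":{"type":"array","items":{"type":"number"}}}},"required":["rows"]}

```bash
mkdir -p pics
cat > h.py <<'E'
import numpy as np, cv2
from scipy.spatial.transform import Rotation as R
from workcell import get_obs, optics, close_job, spotter, ctrl
def cam(n):
    c=optics.calibration(n); K=np.array(c["camera_matrix"],float); d=np.array(c["distortion"],float)
    o=np.array(c["orientation"],float); Rm=R.from_rotvec(o).as_matrix() if o.size==3 else o
    return K,d,Rm,np.array(c["xyz"],float)
def ray(n,p,z):
    K,d,Rm,t=cam(n); u=cv2.undistortPoints(np.array([[p]],float),K,d)[0,0]
    v=Rm@np.array([u[0],u[1],1]); return t+v*(z-t[2])/v[2]
def proj(n,P):
    K,d,Rm,t=cam(n); Q=(np.atleast_2d(P)-t)@Rm
    return cv2.projectPoints(Q,np.zeros(3),np.zeros(3),K,d)[0][:,0]
E
python3 - <<'E'
from h import *
o=get_obs(); print(o['t'],o['ee_pos'],o['orientation'],o['width'],ctrl.grip_point_offset)
ims=[]
for n in("top","side"):
    im=optics.get_image(n); cv2.imwrite(f"pics/{n}0.png",im)
    print(n,cam(n)[3])
    for l,z in(("rig",0),("cover_tab",70.5),("latch_handle",116),("coupler",90),("bushing",16),("jar",30),("weight",20),("screwdriver",13)):
        r=spotter.find_in(n,l)
        for q in r[:2]: print(n,l,round(q['conf'],2),np.round(q['point']),ray(n,q['point'],z).round())
E
```

```text
0.0 [177.23050819 598.78187177 221.92149929] [-4.50468847e-01 -3.10891786e+00  2.33582481e-03] 87.83484747458131 18.700000000000003
top [ 391.66182614   -4.39725279 1322.8644577 ]
top rig 0.8 [239. 183.] [538.  49.   0.]
top cover_tab 0.77 [263. 158.] [596. -19.  70.]
top coupler 0.69 [216. 184.] [527. 106.  90.]
top coupler 0.51 [264. 156.] [598. -22.  90.]
top bushing 0.34 [214. 183.] [537. 119.  16.]
top jar 0.62 [186. 139.] [663. 194.  30.]
top weight 0.75 [205. 202.] [484. 146.  20.]
top weight 0.53 [185. 141.] [660. 198.  20.]
top screwdriver 0.88 [248. 216.] [443.  26.  13.]
top screwdriver 0.36 [263. 157.] [609. -21.  13.]
side [429.47030083 880.43832927 774.9464191 ]
side rig 0.56 [263. 230.] [532.  65.   0.]
side rig 0.45 [246. 192.] [ 609. -103.    0.]
side cover_tab 0.71 [248. 195.] [584.   1.  70.]
side coupler 0.94 [269. 217.] [512. 109.  90.]
side jar 0.88 [209. 246.] [660. 180.  30.]
side weight 0.56 [208. 214.] [699.  40.  20.]
side screwdriver 0.59 [301. 215.] [428.   2.  13.]
```

View pics/top0.png

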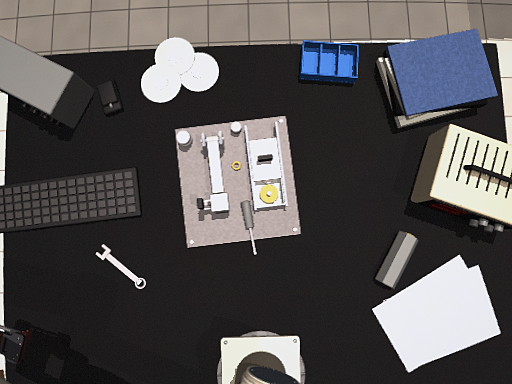

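View pics/side0.png

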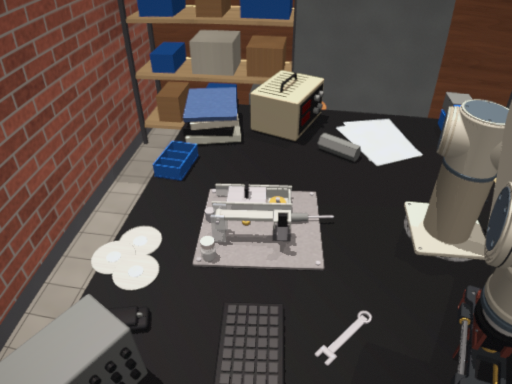

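The top view shows the rig with the arm on the left: coupler near (219,202), black handle near (200,203) and cover tab near (264,158). The plate corners are at about (176,128), (285,116), (300,233) and (188,247). Next I fit the rig pose from the corners and check it on an enlarged crop.

```bash
cat >> h.py <<'E'
def pose(n="top"):
    pts=[(176,128),(285,116),(300,233),(188,247)]
    return pts
E
python3 - <<'E'
from h import *
from scipy.optimize import least_squares
im=optics.get_image("top")
r=spotter.regions_of("top","rig"); print([(q['conf'],q['region'].sum()) for q in r])
m=r[0]['region'].astype(np.uint8); c=max(cv2.findContours(m,0,1)[0],key=cv2.contourArea)
bx=cv2.boxPoints(cv2.minAreaRect(c)); print(bx)
pts=[(176,128),(285,116),(300,233),(188,247)]
W=np.array([ray("top",p,10)[:2] for p in pts]); print(W.round())
M=np.array([(170,160),(170,-160),(-170,-160),(-170,160)])
f=lambda p:((M@np.array([[np.cos(p[2]),np.sin(p[2])],[-np.sin(p[2]),np.cos(p[2])]])+p[:2])-W).ravel()
s=least_squares(f,[530,50,0.1]); print(s.x,s.fun.round(1))
x,y,a=s.x
def w(P): P=np.atleast_2d(P).astype(float); c_,s_=np.cos(a),np.sin(a); return np.c_[x+P[:,0]*c_-P[:,1]*s_,y+P[:,0]*s_+P[:,1]*c_,P[:,2]]
np.save("rig.npy",s.x)
S=5;x0,y0,x1,y1=168,108,308,228
big=cv2.resize(im[y0:y1,x0:x1],None,fx=S,fy=S,interpolation=cv2.INTER_CUBIC)
for P,col in((( -60,50,90),(0,0,255)),((-60,97,136),(0,255,0)),((110,50,84),(255,0,0)),((170,160,10),(0,0,255)),((170,-160,10),(0,0,255)),((25,-45,46),(0,0,255)),((-85,-125,46),(0,0,255)),((25,-125,46),(0,0,255)),((-85,-45,46),(0,0,255)),((60,-85,86.5),(255,0,255)),((-30,-85,86.5),(255,0,255))):
    u=proj("top",w(P))[0]; u=((u-[x0,y0]+.5)*S).astype(int); cv2.drawMarker(big,tuple(map(int,u)),col,0,12,1)
cv2.imwrite("pics/crop1.png",big)
E
```

```text
[(0.68, np.int64(119)), (0.6, np.int64(12763))]
[[197. 198.]
 [209. 198.]
 [209. 209.]
 [197. 209.]]
[[ 700.  227.]
 [ 725.  -86.]
 [ 392. -117.]
 [ 361.  197.]]
[5.44600691e+02 5.50610024e+01 8.92281742e-02] [-0.8  2.8  2.7 -2.8 -2.1 -2.6  0.2  2.6]
```

View pics/crop1.png

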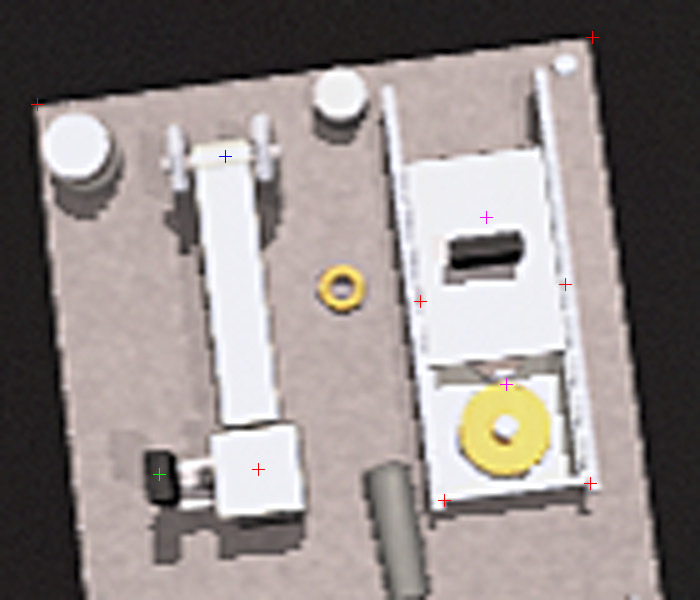

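```bash
cat >> h.py <<'E'
x,y,a=np.load("rig.npy")
def w(P): P=np.atleast_2d(P).astype(float); c_,s_=np.cos(a),np.sin(a); return np.c_[x+P[:,0]*c_-P[:,1]*s_,y+P[:,0]*s_+P[:,1]*c_,P[:,2]]
def status(*targets):
    o=get_obs(); Rm=R.from_rotvec(o['orientation']).as_matrix(); p=np.array(o['ee_pos'])
    c_,s_=np.cos(a),np.sin(a); d=p[:2]-[x,y]
    print("t",round(o['t'],2),"rig pos",np.round([d[0]*c_+d[1]*s_,-d[0]*s_+d[1]*c_,p[2]],1),"F",np.round(o['ft_force'],1),"width",round(o['width'],1),"gf",o['grasp_force'])
    ry=np.array([-s_,c_,0]); v=Rm.T@ry; t=np.degrees(np.arctan2(v[1],v[0]))-90
    print("turn deg to y||rig y:",round((t+90)%180-90,1)," tool x,y in world",Rm[:,0].round(3),Rm[:,1].round(3),"q6",round(o['qpos'][5],2))
    for T in targets: print(T,"shift cm in tool:",(Rm.T@(w(T)[0]-p)/10).round(2))
E
python3 - <<'E'
from h import *
# tab opening from its image: top-face centre crop (485,240)
for d in (70,74,78,82): print(d,(proj("top",w([(-30+d,-85,86.5)]))[0]-[168,108]+.5)*5)
status((76,-85,180))
E
```

```text
70 [490.78027133 254.34481531]
74 [489.88628967 246.97615906]
78 [488.99277554 239.61324804]
82 [488.09973556 232.25613357]
t 1.0 rig pos [-317.3  574.8  222.7] F [ 0.6 -0.7  1. ] width 88.0 gf 0.0
turn deg to y||rig y: -21.6  tool x,y in world [-0.959  0.284  0.   ] [0.284 0.959 0.   ] q6 -0.02
(76, -85, 180) shift cm in tool: [-60.86 -46.87   4.27]
```

>>> move_arm(rows=[[-4,-3.1,0,0,0],[-4,-3.1,0,0,0],[-4,-3.1,0,0,0],[-4,-3.1,0,0,0],[-4,-3.1,0,0,0],[-4,-3.1,0,0,0],[-4,-3.1,0,0,0],[-4,-3.1,0,0,0]])

```text
t: 2.0
ee_pos: [414.7, 269.3, 222.9]
orientation: [0.45, 3.109, 0.001]
ft_force: [1.3, -0.6, 1.0]
width: 11.5
grasp_force: 0.0
```

>>> move_arm(rows=[[-4,-3.1,0,0,0],[-4,-3.1,0,0,0],[-4,-3.1,0,0,0],[-4,-3.1,0,0,0],[-4,-3.1,0,0,0],[-4,-3.1,0,0,0],[-4,-3.1,0,0,0],[0,0,0,-10,0],[0,0,0,-10,0],[0,0,0,-1.6,0]])

```text
t: 3.25
ee_pos: [620.7, -17.1, 222.6]
orientation: [0.139, -3.138, -0.0]
ft_force: [0.5, -0.2, -0.1]
width: 0.4
grasp_force: 0.0
```

Run:
```python
from h import *
status((78,-85,62),(0,-85,62))
```

```text
t 3.25 rig pos [ 69.4 -78.6 222.6] F [ 0.5 -0.2 -0.1] width 0.4 gf 0.0
turn deg to y||rig y: -0.0  tool x,y in world [-0.996 -0.089  0.   ] [-0.089  0.996  0.   ] q6 -1.71
(78, -85, 62) shift cm in tool: [-0.87 -0.64 16.06]
(0, -85, 62) shift cm in tool: [ 6.93 -0.64 16.06]
```

>>> move_arm(rows=[[-1.1,-0.6,0,0,0],[0,0,4,0,0],[0,0,4,0,0],[0,0,4,0,0],[0,0,2,0,0],[0,0,2,0,0],[0,0,0,0,0]])

```text
t: 4.12
ee_pos: [631.9, -21.9, 61.8]
orientation: [0.139, -3.137, -0.0]
ft_force: [-0.5, -0.9, -0.1]
width: 0.5
grasp_force: 0.0
```

Run:
```python
from h import *
status((78,-85,62))
im=optics.get_image("side"); cv2.imwrite("pics/s1.png",cv2.resize(im[160:280,180:340],None,fx=5,fy=5,interpolation=cv2.INTER_CUBIC))
```

```text
t 4.12 rig pos [ 80.1 -84.4  61.8] F [-0.5 -0.9 -0.1] width 0.5 gf 0.0
turn deg to y||rig y: -0.0  tool x,y in world [-0.996 -0.089  0.002] [-0.089  0.996  0.   ] q6 -1.71
(78, -85, 62) shift cm in tool: [ 0.21 -0.06 -0.02]
```

View pics/s1.png

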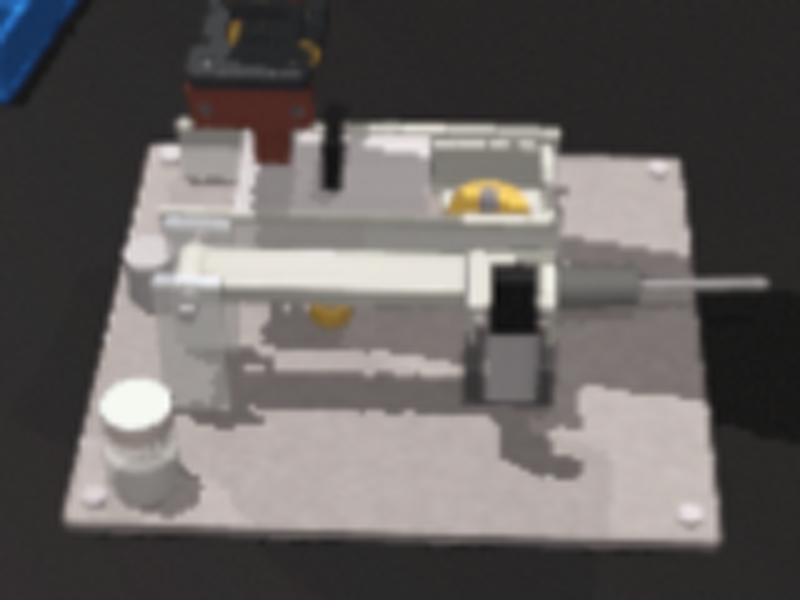

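The shut fingers, at crop (275,150), stand clear on the +x side of the tab at (332,150). I'll push the cover now.

>>> move_arm(rows=[[1,0,0,0,0],[1,0,0,0,0],[1,0,0,0,0],[1,0,0,0,0],[1,0,0,0,0],[1,0,0,0,0],[1,0,0,0,0],[1,0,0,0,0],[0.6,0,0,0,0],[0,0,0,0,0]])

```text
t: 5.42
ee_pos: [545.4, -29.5, 62.4]
orientation: [0.14, -3.137, -0.0]
ft_force: [-0.8, 0.5, -0.8]
width: 0.4
grasp_force: 0.0
```

>>> move_arm(rows=[[0.3,0,0,0,0],[0.2,0,0,0,0],[0.2,0,0,0,0],[0,0,0,0,0]])

```text
t: 5.92
ee_pos: [539.3, -30.2, 62.6]
orientation: [0.14, -3.138, -0.0]
ft_force: [0.7, 0.2, 0.0]
width: 0.1
grasp_force: 0.2
```

>>> move_arm(rows=[[0.2,0,0,0,0],[0.2,0,0,0,0],[0,0,0,0,0]])

```text
t: 6.3
ee_pos: [538.6, -30.4, 63.1]
orientation: [-0.139, 3.132, -0.0]
ft_force: [9.3, 2.4, -7.6]
width: 0.6
grasp_force: 4.8
```

Run:
```python
from h import *
status()
im=optics.get_image("side"); cv2.imwrite("pics/s2.png",cv2.resize(im[160:280,180:340],None,fx=5,fy=5,interpolation=cv2.INTER_CUBIC))
```

```text
t 6.3 rig pos [-13.6 -84.6  63.1] F [ 9.3  2.4 -7.6] width 0.6 gf 4.794393852353096
turn deg to y||rig y: -0.0  tool x,y in world [-0.996 -0.089 -0.006] [-0.089  0.996 -0.001] q6 -1.74
```

View pics/s2.png

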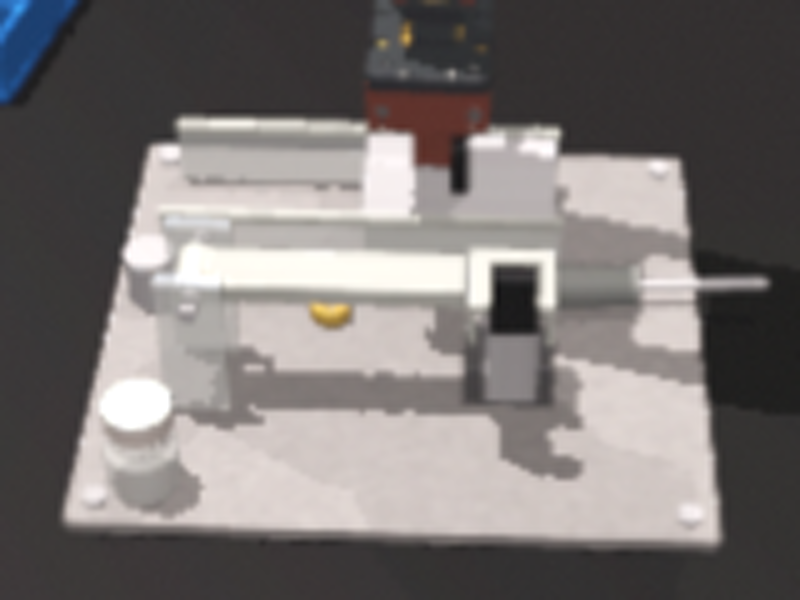

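The cover now lies over the whole well and the contact force rose at the expected stop position. I'll back off, rise and go over to the latch handle.

>>> move_arm(rows=[[-0.8,0,0,0,0],[-0.8,0,-1,0,0],[0,0,-5,0,20],[0,0,-5,0,50],[0,0,-2,0,50],[0,0,0,0,50]])

```text
t: 7.1
ee_pos: [552.7, -29.2, 194.9]
orientation: [-0.14, 3.135, -0.001]
ft_force: [-0.0, 0.5, -0.3]
width: 37.1
grasp_force: 0.0
```

Run:
```python
from h import *
status((-60,97,190))
```

```text
t 7.1 rig pos [  0.5 -84.6 194.9] F [-0.   0.5 -0.3] width 37.1 gf 0.0
turn deg to y||rig y: 0.0  tool x,y in world [-0.996 -0.089 -0.004] [-0.089  0.996 -0.001] q6 -1.73
(-60, 97, 190) shift cm in tool: [ 6.05 18.16  0.45]
```

>>> move_arm(rows=[[1.5,4.5,0,0,50],[1.5,4.5,0,0,50],[1.5,4.5,0,0,50],[1.5,4.6,0,0,50],[0,0,3,0,50],[0,0,0,0,50]])

```text
t: 7.85
ee_pos: [473.2, 145.7, 160.2]
orientation: [0.142, -3.132, 0.002]
ft_force: [0.0, -0.2, -0.2]
width: 43.7
grasp_force: 0.0
```

Run:
```python
from h import *
status((-60,97,100))
im=optics.get_image("side"); cv2.imwrite("pics/s3.png",cv2.resize(im[160:280,180:340],None,fx=5,fy=5,interpolation=cv2.INTER_CUBIC))
im2=optics.get_image("top"); cv2.imwrite("pics/t3.png",cv2.resize(im2[108:228,168:308],None,fx=5,fy=5,interpolation=cv2.INTER_CUBIC))
for P in [(-60,97,136),(-60,97,96),(-47,104,136),(-73,104,136),(-47,104,96),(-73,104,96)]: print(P,((proj("side",w(P))[0]-[180,160]+.5)*5).round())
```

```text
t 7.85 rig pos [-63.1  96.6 160.2] F [ 0.  -0.2 -0.2] width 43.7 gf 0.0
turn deg to y||rig y: 0.1  tool x,y in world [-0.996 -0.09   0.006] [-0.09   0.996 -0.001] q6 -1.39
(-60, 97, 100) shift cm in tool: [-0.34  0.05  6.02]
(-60, 97, 136) [510. 273.]
(-60, 97, 96) [508. 332.]
(-47, 104, 136) [484. 281.]
(-73, 104, 136) [537. 283.]
(-47, 104, 96) [482. 341.]
(-73, 104, 96) [533. 342.]
```

View pics/s3.png

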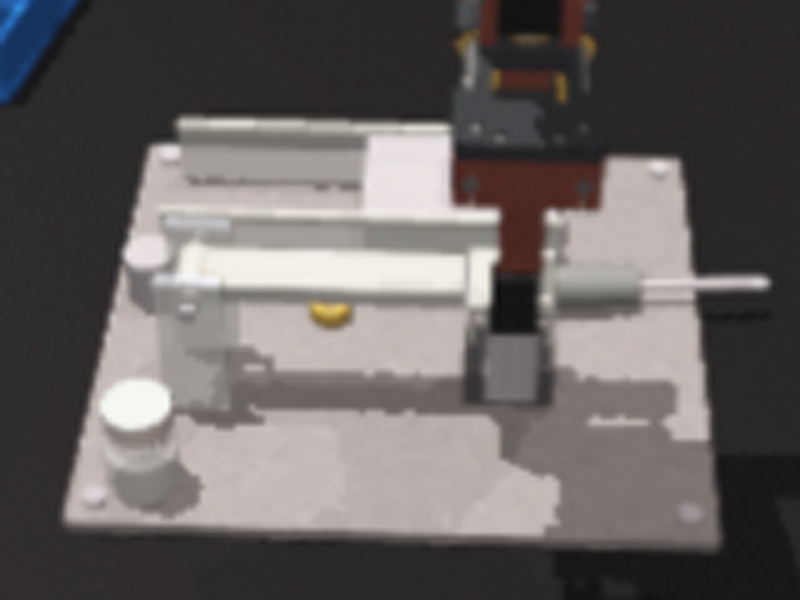

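The handle's face is at about crop (512,302), in line in x and about 2 mm nearer -y than the model. The fingers are straight above it, so I go down and close.

>>> move_arm(rows=[[-0.2,-0.1,0,0,50],[0,0,2,0,50],[0,0,2,0,50],[0,0,2,0,50],[0,0,0,0,50]])

```text
t: 8.57
ee_pos: [477.5, 144.4, 102.2]
orientation: [0.138, -3.137, 0.001]
ft_force: [0.0, -0.0, 0.8]
width: 44.2
grasp_force: 0.0
```

>>> move_arm(rows=[[0,0,0,0,30],[0,0,0,0,20],[0,0,0,0,0],[0,0,0,0,0],[0,0,0,0,0]])

```text
t: 9.2
ee_pos: [478.2, 144.8, 103.2]
orientation: [-0.141, 3.137, -0.001]
ft_force: [0.2, -4.9, 5.8]
width: 13.8
grasp_force: 30.0
```

Run:
```python
from h import *
status()
```

```text
t 9.2 rig pos [-58.2  95.3 103.2] F [ 0.2 -4.9  5.8] width 13.8 gf 30.0009486079216
turn deg to y||rig y: 0.0  tool x,y in world [-0.996 -0.09  -0.001] [-0.09   0.996 -0.   ] q6 -1.39
```

>>> move_arm(rows=[[0,0.3,0,0,0],[0,0.3,0,0,0],[0,0.3,0,0,0],[0,0.3,0,0,0],[0,0.2,0,0,0],[0,0,0,0,0],[0,0,0,0,0]])

```text
t: 10.07
ee_pos: [476.9, 158.2, 103.1]
orientation: [-0.141, 3.138, -0.002]
ft_force: [1.5, -9.1, 6.3]
width: 14.2
grasp_force: 30.0
```

Run:
```python
from h import *
status()
for t in np.arange(0,.45,.05):
    c,s=np.cos(t),np.sin(t); print(t.round(2),((-170*c+38*s+170)/10).round(2),((170*s+38*c-38)/10).round(2))
```

```text
t 10.07 rig pos [-58.3 108.7 103.1] F [ 1.5 -9.1  6.3] width 14.2 gf 30.00201791524887
turn deg to y||rig y: 0.0  tool x,y in world [-0.996 -0.09  -0.001] [-0.09   0.996 -0.001] q6 -1.36
0.0 0.0 0.0
0.05 0.21 0.84
0.1 0.46 1.68
0.15 0.76 2.5
0.2 1.09 3.3
0.25 1.47 4.09
0.3 1.88 4.85
0.35 2.33 5.6
0.4 2.82 6.32
```

>>> move_arm(rows=[[-0.1,0,-0.42,0,0],[-0.1,0,-0.42,0,0],[-0.13,0,-0.42,0,0],[-0.13,0,-0.42,0,0],[0,0,0,0,0]])

```text
t: 10.7
ee_pos: [480.0, 158.1, 118.7]
orientation: [0.141, -3.136, 0.003]
ft_force: [1.7, -7.1, -4.8]
width: 13.9
grasp_force: 30.0
```

Rising freely: about 16 mm with only a small force.

>>> move_arm(rows=[[-0.15,0,-0.41,0,0],[-0.15,0,-0.41,0,0],[-0.17,0,-0.4,0,0],[-0.17,0,-0.4,0,0],[-0.19,0,-0.4,0,0],[-0.19,0,-0.4,0,0],[-0.2,0,-0.38,0,0],[-0.2,0,-0.38,0,0],[0,0,0,0,0]])

```text
t: 11.82
ee_pos: [493.0, 159.1, 150.0]
orientation: [0.14, -3.133, 0.004]
ft_force: [-1.6, -8.2, -4.0]
width: 14.0
grasp_force: 30.0
```

>>> move_arm(rows=[[-0.23,0,-0.38,0,0],[-0.23,0,-0.38,0,0],[-0.24,0,-0.36,0,0],[-0.25,0,-0.36,0,0],[-0.26,0,-0.35,0,0],[0,0,0,0,0],[0,0,0,0,0]])

```text
t: 12.7
ee_pos: [504.7, 160.0, 168.1]
orientation: [0.14, -3.132, 0.005]
ft_force: [-2.8, -8.5, -2.9]
width: 13.8
grasp_force: 30.0
```

Run:
```python
from h import *
status()
im=optics.get_image("side"); cv2.imwrite("pics/s4.png",cv2.resize(im[160:280,180:340],None,fx=5,fy=5,interpolation=cv2.INTER_CUBIC))
```

```text
t 12.7 rig pos [-30.4 108.1 168.1] F [-2.8 -8.5 -2.9] width 13.8 gf 29.998067021369934
turn deg to y||rig y: 0.0  tool x,y in world [-0.996 -0.089  0.006] [-0.089  0.996 -0.003] q6 -1.37
```

View pics/s4.png

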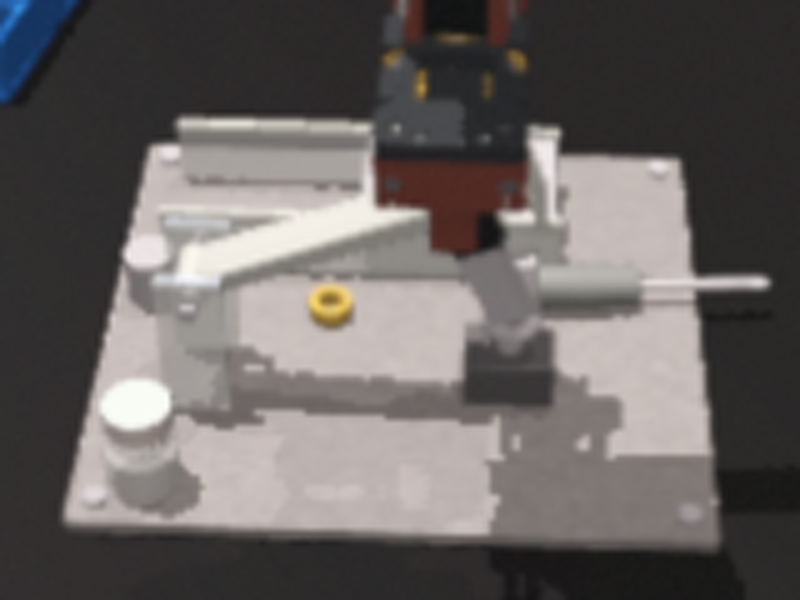

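The arm is clearly raised off its ball at crop (510,340) and still gripped by the handle. The tool's path, +28 mm in x and +65 mm in z, matches a hinge angle of about 0.4 rad. The loose things are undisturbed. I'll check that it holds steady and that the cover is still home.

>>> move_arm(rows=[[0,0,0,0,0],[0,0,0,0,0],[0,0,0,0,0],[0,0,0,0,0],[0,0,0,0,0],[0,0,0,0,0],[0,0,0,0,0],[0,0,0,0,0]])

```text
t: 13.75
ee_pos: [504.7, 160.1, 168.1]
orientation: [0.14, -3.132, 0.005]
ft_force: [-1.9, -8.8, -2.6]
width: 14.0
grasp_force: 30.0
```

Run:
```python
from h import *
im=optics.get_image("top"); status()
big=cv2.resize(im[108:228,168:308],None,fx=5,fy=5,interpolation=cv2.INTER_CUBIC)
for X in(-87,27): 
    u=((proj("top",w((X,-85,50.5)))[0]-[168,108]+.5)*5).astype(int); cv2.drawMarker(big,tuple(map(int,u)),(0,0,255),0,14,1)
cv2.imwrite("pics/t4.png",big)
```

```text
t 13.8 rig pos [-30.4 108.1 168. ] F [-3.  -7.1 -2.5] width 13.8 gf 29.99770849943161
turn deg to y||rig y: 0.0  tool x,y in world [-0.996 -0.089  0.006] [-0.089  0.996 -0.003] q6 -1.37
```

View pics/t4.png

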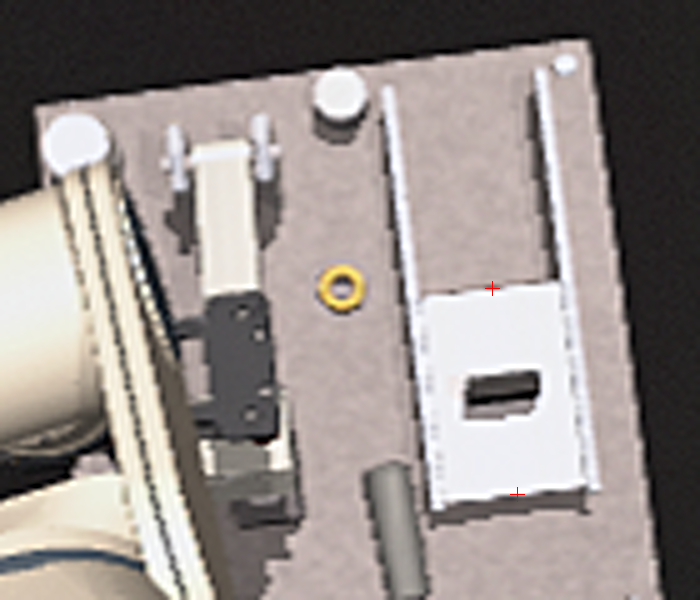

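The cover's two ends lie at crop (492,288) and (516,493), right on the marks for fully home. The arm is held steady, and the ring, jar, weight and screwdriver are where they were. I'm handing in.

```bash
python3 -c "
from workcell import close_job
print(close_job())"
```

```text
the job is handed in; nothing more can be done
None
```

The job is handed in at about 14 s: the cover is fully home over the well, and the latch is drawn. The coupler is held up by roughly 65 mm, estimated from the tool's path, and the ring, jar, weight and screwdriver are where they were; I didn't look again at the wrench and hex bar, which the arm never went near.

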